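# Set aside the bean jar with the loose lid

## Robot

A 6-joint arm with a two-finger parallel gripper is mounted at the origin on the work surface. World frame = base frame: x ahead of the robot, y to its left, z up, the work surface at z = 0. Lengths are in m, angles in degrees, forces in N, time in s.
With the tool pointing down it reaches from about 0.4 to 0.825 m from the base axis. Payload 7 kg.
Tool frame: the origin (TCP) lies at the very end of the fingers, on their centre line; the grasp point (between the pads) lies 19 mm behind it (r.grasp_offset is the z of the grasp point in the tool frame, in m); z points along the fingers, y is the direction in which the jaws open and shut (so a half turn about z gives the same grasp; the last joint's range is limited). The gripper opens to 88 mm and grips with 3 to 60 N. Pads are 19 mm wide; open, the fingers measure 130 mm over their backs; the gripper's body (78 mm by 193 mm) begins 47 mm behind the grasp point.
Start: joints at [-53.279, 20.546, 0.682, 0, -70.136, -16.507], TCP at [0.233, -0.633, 0.227] pointing down, gripper open.
Joint ranges: [-176.03, 176.03], [-82.01, 121.73], [-58.28, 71.71], [-173.87, 95.51], [-174.79, -0.11], [-173.66, 173.66]. Speed limits (degrees/s): [136.94, 136.94, 172.46, 180, 180, 180].

## Interface

Orientations are given as [roll, pitch, yaw] about the fixed x, y, z axes, in that order (R = Rz(yaw) Ry(pitch) Rx(roll)).
In Python, from plant import r gives the robot as it stands.
- The arm moves only by the tool carry_out, never from a script. Its argument "plan" is a list of rows, each a list of 6 numbers: the shift along the world's x, y, z in m, then the turn, a rotation vector about the world's x, y, z in rad. In form: [[tx, ty, tz, wx, wy, wz], ...]. A call has 1 to 12 rows; each row shifts and turns the pose as measured when the row begins; what a row does not reach is not made up. A row lasts 1/12 s, in which the tool goes at most 41.7 mm and 7.16 degrees, less where a joint would pass 70% of its speed; a pose out of reach is approached as far as the arm can. A call with a gripper value outside its range is refused whole. "fingers" is the closure, from -1 (fully open) to 1 (shut), set as the call begins (left out, the last holds). The fingers move at their own pace and stop on an object; "force" is the grip in N (left out, the last holds). Time passes only in rows, so rows that do not move let the fingers close. It gives the time, the measured TCP pose, the force and the opening at its end, in the units of the state.
- r.get_state(): the state, without advancing time (a new reading comes with each control period).
- r.capture(name): name is "side" or "top"; returns the picture (420x560x3 uint8, red, green, blue); there is no depth.
- r.camera_model(name): a dict with "fov_y" (degrees; the focal length in pixels is half the picture's height over the tangent of half this angle, whatever the lens; pixels are square), "cx", "cy" (the principal point, pixels), "k1" (the pictures are not rectified: a ray, as slopes to the right and down, at radius r is drawn at 1 + k1 r^2 times it, then the intrinsics apply), "R" (3x3) and "t" (3): a world point X has camera coordinates R X + t. Camera axes: x right, y down, z forward; pixel columns grow to the right and rows downward; lengths in m; the calibration is good to about 2 mm. A picture is of the moment at which its call begins. camera_model takes no time and is no camera call.
- r.close_job(): hands the job in, once; it reports no verdict.
The state is a dict: "time_s": time; "joints": joint angles; "qd": joint speeds; "joint_torque": joint torques, N m; "tcp_pos": TCP position; "eef_rot": TCP orientation; "contact_force": force on the tool from outside, world axes, zero at the start; "moment": the same for the moment, N m; "gripper_width": finger opening in m.
Only numpy, scipy, OpenCV 4.12 (cv2) and the standard library are available. Lean on these libraries where they do the work, as an engineer would, in place of code of your own. Each camera call takes 0.05 s, during which the arm holds its last target.

## Task

We are checking the lids of the sample jars on the tasting table. One of the two oblong glass jars has a loose lid: its black grip bar stands askew instead of in line with the long sides of the jar. Where that jar stands, gently twist its lid clockwise until the bar is in line with the long sides, then set the jar aside for repacking: upright, flat on the floor of the empty dark wooden tray, put down and not dropped; leave the other oblong jar, whose lid is tight, where it stands.

Things in the scene. Friction and masses are not known exactly. Their poses are not given: they have to be found in the camera images.
- loose_jar: Oblong glass jar of beans with the loose lid, 0.35 to 0.6 kg, loose on the table. Glass 92 (x, long sides) x 58 (y) x 82 mm; round steel lid, 54 mm across, 90 to 102 mm above the underside; on its centre an upright black grip bar 54 long, 12 thick, 32 mm tall (102 to 134 mm above the underside). Origin: centre of underside; z up. The jar may be lifted by the bar.
- lid (a joint): Turn of the loose lid about the jar's z axis, rad. 0 = closed, at its stop, bar along the jar's x (long sides); positive = anticlockwise from above: bar along the jar's x turned by this angle. Starts at 0.6 to 1.3, range 0 to 1.6. Turns easily (0.02 N m, less than it takes to turn the standing jar), stays where left, has 6 mm of upward play, cannot come off.
- shut_jar: The other oblong jar: same size and look, loose on the table, but its lid is tight and its bar lies in line with the long sides (x axis). Origin: centre of the underside; z up.
- tray: Empty open tray of dark wood, fixed to the table: 220 (x) x 200 (y) mm outside, 20 mm high, walls and floor 8 mm thick (so its inner floor is 204 x 184 mm, 8 mm above the table). Origin: centre of its underside; z up.

How it is judged (in metres and radians):
On the way:
1. the loose lid is twisted until its bar is in line with the jar's long sides (within about 11 degrees), the jar standing upright on the table within 60 mm of where it stood (value of joint lid below 0.2 rad and height (world z) of loose_jar below 0.006 m and angle between loose_jar's own z axis and vertical below 0.1 rad and distance of loose_jar from where it was at the start of the episode below 0.06 m), for 0.2 s.
At the end, for the whole second after the job is handed in: The jar that had the loose lid stands upright (within 4 degrees), released and at rest, flat on the tray's inner floor (underside within 4 mm of it), its bar in line with its long sides within 15 degrees; the other oblong jar is upright and within 30 mm of where it stood (value of joint lid below 0.26 rad and x of loose_jar in the frame of tray between -0.08 and 0.08 m and y of loose_jar in the frame of tray between -0.07 and 0.07 m and z of loose_jar in the frame of tray below 0.012 m and angle between loose_jar's own z axis and vertical below 0.07 rad and linear speed of loose_jar below 0.02 m/s and distance of shut_jar from where it was at the start of the episode below 0.03 m and angle between shut_jar's own z axis and vertical below 0.1 rad); the robot touches nothing.
It fails at once if the jar with the loose lid is dropped: it touches nothing while more than 25 mm above the table (height (world z) of loose_jar above 0.025 m and contact force between loose_jar and anything else below 0.01 N).
It fails at once if the jar with the loose lid is tipped by more than 35 degrees (angle between loose_jar's own z axis and vertical above 0.6 rad).
It fails at once if the jar with the tight lid is shoved by more than 30 mm or knocked over (distance of shut_jar from where it was at the start of the episode above 0.03 m or angle between shut_jar's own z axis and vertical above 0.35 rad).
It also fails if it takes over 42 s, if anything falls off the work surface, if the arm or the gripper's body presses on something with over 40 N, if the wrist force passes 120 N, or if a joint passes its speed limit or range.

## Working session

There is one attempt and no reset: what is moved stays moved. The work goes in short steps, Python scripts to look and compute and a tool call to move; the robot and the scene stay as the last step left them, time stands still between calls to the robot, and variables do not carry over. Pictures are saved under pics/ and viewed, and the job is handed in when it is done.

Besides the shell and the picture viewer there is one more tool, called after ">>>" as name(argument=value, ...) on one line, values as JSON. carry_out: Moves the arm, as the interface text tells. Its arguments: {"type":"object","properties":{"plan":{"type":"array"},"fingers":{"type":"number"},"force":{"type":"number"}},"required":["plan"]}

```bash
mkdir -p pics; python3 - <<'E'
from plant import r
import cv2
for n in("side","top"):
    cv2.imwrite(f"pics/{n}0.png",r.capture(n)[:,:,::-1]); print(r.camera_model(n))
print(r.get_state(), r.grasp_offset)
E
```

```text
{'fov_y': 45.71472416205939, 'cx': 287.3238708285754, 'cy': 201.23736328759628, 'k1': -0.04247250029987111, 'R': array([[-0.96223298, -0.27164931, -0.01772968],
       [-0.18458775,  0.69894054, -0.69094825],
       [ 0.20008761, -0.66158051, -0.72268678]]), 't': array([0.53574735, 0.16399134, 1.1650051 ])}
{'fov_y': 47.05818104181222, 'cx': 278.42237171733666, 'cy': 216.32887050726958, 'k1': 0.03589501047055497, 'R': array([[ 0.00588174, -0.99982864, -0.01755273],
       [-0.9904998 , -0.00341344, -0.13747179],
       [ 0.13738832,  0.01819455, -0.99035014]]), 't': array([0.00983223, 0.55850565, 1.19735862])}
{'time_s': 0.1, 'joints': array([-5.32794856e+01,  2.05862431e+01,  6.38545280e-01, -1.68986958e-02,
       -7.01355968e+01, -1.65065784e+01]), 'qd': array([ 0.03059977, -0.18819821,  0.17187574,  0.07002566,  0.07084012,
        0.04138402]), 'joint_torque': array([-2.41946298e-03, -5.84163380e+01,  2.93753332e+01,  7.01557606e+00,
        1.01851291e-02, -3.82540532e-05]), 'tcp_pos': array([ 0.23304419, -0.63302675,  0.22572766]), 'eef_rot': array([ 1.79915624e+02, -8.43615055e-03, -1.59791811e+02]), 'contact_force': array([ 0.00389629,  0.31817058, -0.71891964]), 'moment': array([ 0.01472421, -0.01056362, -0.01672727]), 'gripper_width': 0.08748285573293972} -0.0188
```

View pics/side0.png

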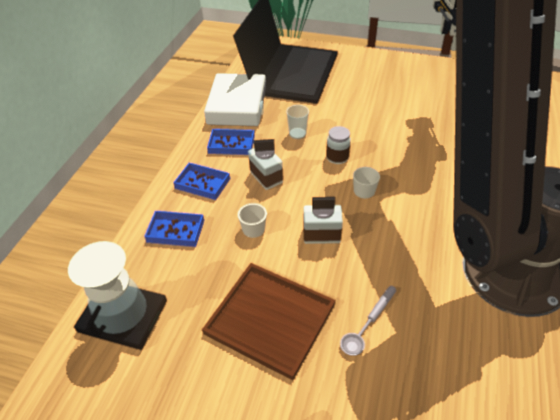

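View pics/top0.png

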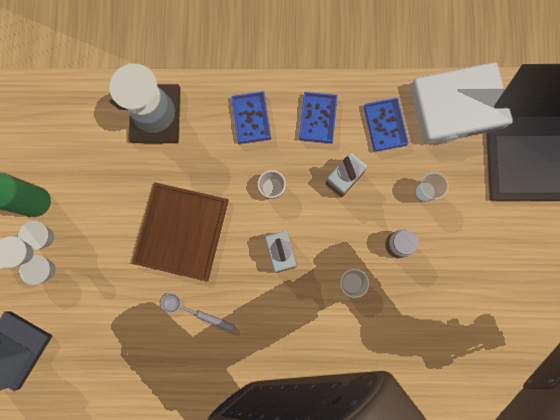

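The top view shows two oblong jars, at about (347,175) and (281,250), with the tray at (181,231). I'll zoom in on both jars.

```bash
python3 - <<'E'
import cv2,numpy as np
a=cv2.imread("pics/top0.png");b=cv2.imread("pics/side0.png")
f=lambda im,x,y,w,h,s:cv2.resize(im[y:y+h,x:x+w],None,fx=s,fy=s,interpolation=cv2.INTER_CUBIC)
cv2.imwrite("pics/z1.png",np.hstack([f(a,310,135,70,75,5.7),f(a,246,213,70,75,5.7)]))
cv2.imwrite("pics/z2.png",np.hstack([f(b,235,125,70,75,5.7),f(b,290,185,70,75,5.7)]))
E
```

```text
(no output)
```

View pics/z1.png

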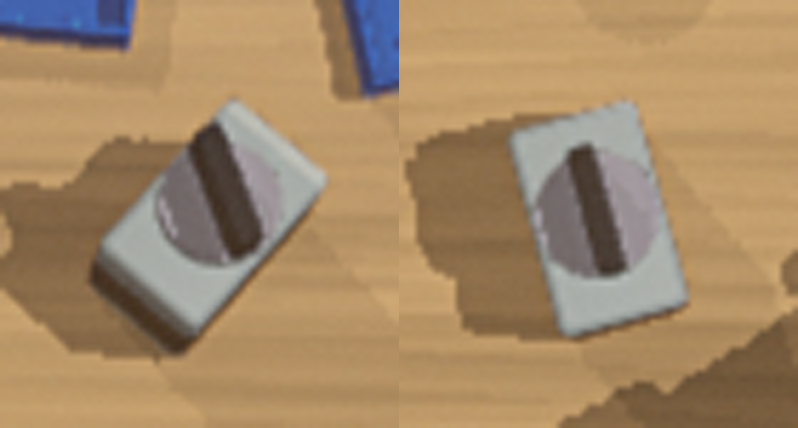

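View pics/z2.png

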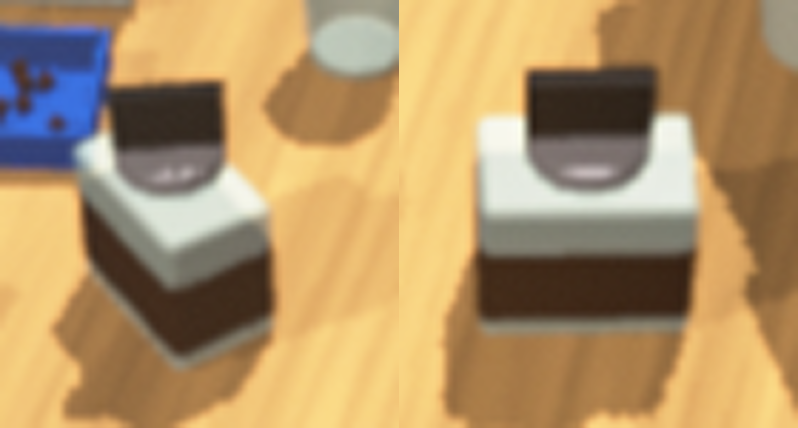

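Bar askew on the upper jar at (347,175), so that is the loose one; the jar at (281,250) has its bar in line. Next I'll measure poses.

```bash
cat > h.py <<'E'
import numpy as np,cv2
from plant import r
def KD(n):
    m=r.camera_model(n);f=210/np.tan(np.radians(m["fov_y"]/2))
    return m,np.array([[f,0,m["cx"]],[0,f,m["cy"]],[0,0,1.]]),np.array([m["k1"],0,0,0,0])
def onplane(n,px,z):
    m,K,D=KD(n)
    u=cv2.undistortPoints(np.array(px,float).reshape(-1,1,2),K,D).reshape(-1,2)
    d=np.c_[u,np.ones(len(u))]@m["R"]; c=-m["R"].T@m["t"]
    return c+d*((z-c[2])/d[:,2])[:,None]
def proj(n,X):
    m,K,D=KD(n)
    return cv2.projectPoints(np.array(X,float).reshape(-1,1,3),cv2.Rodrigues(m["R"])[0],m["t"],K,D)[0].reshape(-1,2)
E
python3 - <<'E'
from h import *
def go(name,p,z,n="top"):
    P=onplane(n,p,z);P=P[:,:2]
    e=np.roll(P,-1,0)-P
    print(name,P.mean(0).round(4),"len",np.linalg.norm(e,axis=1).round(4),"ang",np.degrees(np.arctan2(e[:,1],e[:,0])).round(1)%180)
o=np.array
s=lambda L,x,y:o(L)/5.7+[x-.4,y-.4]
go("loose",s([(235,98),(327,180),(187,333),(100,247)],310,135),.082)
go("loosebar",s([(190,140),(215,122),(262,245),(235,262)],310,135),.134)
go("shut",s([(511-399,133),(631-399,100),(688-399,303),(567-399,338)],246,213),.082)
go("shutbar",s([(568-399,150),(592-399,143),(627-399,268),(602-399,276)],246,213),.134)
go("tray",[(153,183),(229,200),(208,281),(132,264)],.02)
w=lambda L,x,y:o(L)/5.7+[x-.4,y-.4]
go("loose side cam",w([(77,150),(175,247),(268,208),(180,120)],235,125),.082,"side")
go("shut side cam",w([(478-399,118),(478-399,212),(697-399,212),(688-399,118)],290,185),.082,"side")
# bar top line side: z=.134
for n,L,x,y in(("loose",[(108,90),(222,83)],235,125),("shut",[(527-399,70),(656-399,68)],290,185)):
    P=onplane("side",w(L,x,y),.134);print(n,P.round(4),np.linalg.norm(P[1]-P[0]),np.degrees(np.arctan2(*(P[1]-P[0])[1::-1]))%180)
E
```

```text
loose [ 0.6642 -0.1584] len [0.0542 0.0921 0.0535 0.0897] ang [ 47.  137.8  44.5 138.3]
loosebar [ 0.6616 -0.1575] len [0.0131 0.056  0.0135 0.0553] ang [126.3  19.7 122.6  19.1]
shut [0.4672 0.0055] len [0.0537 0.0905 0.0538 0.0911] ang [105.7  15.8 106.3  15.8]
shutbar [0.4674 0.0057] len [0.0103 0.0533 0.0107 0.0536] ang [106.6  15.9 108.   15.4]
tray [0.5204 0.2666] len [0.206  0.216  0.2012 0.2172] ang [ 77.5 166.8  77.8 168. ]
loose side cam [ 0.6601 -0.1523] len [0.085  0.0499 0.0775 0.053 ] ang [141.   47.2 139.4  39.3]
shut side cam [0.4653 0.011 ] len [0.0534 0.0904 0.0533 0.0894] ang [104.5  14.9 105.6  14.8]
loose [[ 0.6882 -0.1485  0.134 ]
 [ 0.6389 -0.1665  0.134 ]] 0.052500149442021984 20.00301728014452
shut [[ 0.4909  0.013   0.134 ]
 [ 0.4403 -0.0015  0.134 ]] 0.05259397269741329 16.020279743483883
```

Loose jar: centre about (0.663, -0.158), long axis at 138°, bar at 20°, so the lid is open about +62° and needs a 62° clockwise twist. Both cameras agree and the sizes check. The tool's jaw axis is already at 110°, which is square to the bar.

>>> carry_out(plan=[[0.024, 0.026, 0, 0, 0, 0], [0.024, 0.026, 0, 0, 0, 0], [0.024, 0.026, 0, 0, 0, 0], [0.024, 0.026, 0, 0, 0, 0], [0.024, 0.026, 0, 0, 0, 0], [0.024, 0.026, 0, 0, 0, 0], [0.024, 0.026, 0, 0, 0, 0], [0.024, 0.026, 0, 0, 0, 0], [0.024, 0.026, 0, 0, 0, 0], [0.024, 0.026, 0, 0, 0, 0], [0.024, 0.026, 0, 0, 0, 0], [0.024, 0.026, 0, 0, 0, 0]], fingers=-1)

```text
time_s: 1.1
tcp_pos: [0.5234, -0.308, 0.2194]
eef_rot: [179.4, -0.3, -160.5]
contact_force: [0.4, -1.1, -0.6]
gripper_width: 0.0878
```

>>> carry_out(plan=[[0.023, 0.025, 0, 0, 0, 0], [0.023, 0.025, 0, 0, 0, 0], [0.023, 0.025, 0, 0, 0, 0], [0.023, 0.025, 0, 0, 0, 0], [0.02, 0.02, 0, 0, 0, 0], [0.012, 0.013, 0, 0, 0, 0], [0, 0, 0, 0, 0, 0], [0, 0, 0, 0, 0, 0]])

```text
time_s: 1.77
tcp_pos: [0.6551, -0.1601, 0.2151]
eef_rot: [179.2, -0.6, -160.1]
contact_force: [-0.5, 0.6, 0.5]
gripper_width: 0.0875
```

```bash
python3 - <<'E'
from h import *
im=r.capture("top")[:,:,::-1];b=r.capture("side")[:,:,::-1]
cv2.imwrite("pics/t1.png",cv2.resize(im[100:300,200:400],None,fx=3,fy=3));cv2.imwrite("pics/s1.png",cv2.resize(b[80:280,180:380],None,fx=3,fy=3))
s=r.get_state();print({k:np.round(s[k],4) for k in("time_s","tcp_pos","eef_rot","contact_force","joints")})
E
```

```text
{'time_s': np.float64(1.8667), 'tcp_pos': array([ 0.6544, -0.161 ,  0.2154]), 'eef_rot': array([ 179.1976,   -0.5796, -160.134 ]), 'contact_force': array([-0.6025, -0.6887, -0.334 ]), 'joints': array([  2.3651,  21.3932,   0.7268,  -0.6284, -70.1288, -72.2854])}
```

View pics/s1.png

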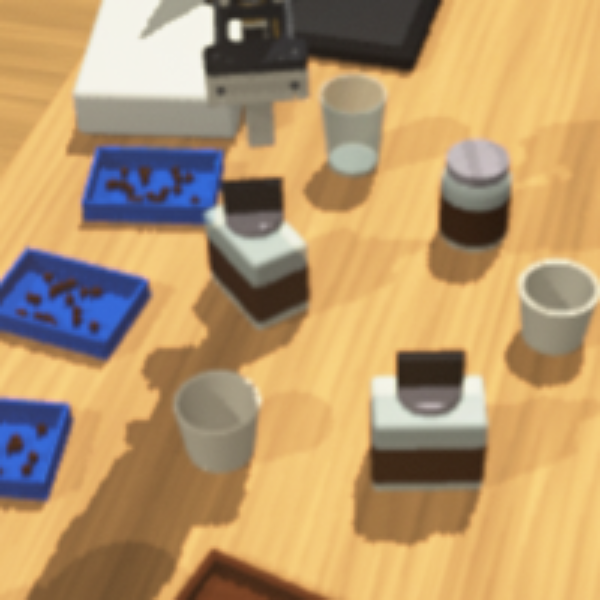

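```bash
cat >> h.py <<'E'
from scipy.spatial.transform import Rotation as Ro
def need(pos,yaw):
    s=r.get_state();R=Ro.from_euler("xyz",s["eef_rot"],degrees=True)
    d=Ro.from_euler("xyz",[180,0,yaw],degrees=True)*R.inv()
    print("t",s["time_s"].round(2) if hasattr(s["time_s"],"round") else s["time_s"],"shift",(np.array(pos)-s["tcp_pos"]).round(4),"rot",d.as_rotvec().round(4),"f",s["contact_force"].round(1),"m",s["moment"].round(2),"w",round(s["gripper_width"],4),"tcp",s["tcp_pos"].round(4),s["eef_rot"].round(2))
E
python3 -c "
from h import *
need([.663,-.158,.107],-160)"
```

```text
t 1.8667 shift [ 0.0086  0.003  -0.1084] rot [-0.0097 -0.0143  0.0024] f [-0.6 -0.7 -0.3] m [-0.   -0.02 -0.03] w 0.0876 tcp [ 0.6544 -0.161   0.2154] [ 179.2    -0.58 -160.13]
```

>>> carry_out(plan=[[0.006, 0.002, -0.012, -0.007, -0.01, 0], [0.005, 0.002, -0.012, -0.006, -0.008, 0], [0, 0, -0.012, 0, 0, 0], [0, 0, -0.012, 0, 0, 0], [0, 0, -0.01, 0, 0, 0], [0, 0, -0.008, 0, 0, 0], [0, 0, 0, 0, 0, 0]])

```text
time_s: 2.45
tcp_pos: [0.6611, -0.1651, 0.1496]
eef_rot: [-179.6, 0.3, -160.7]
contact_force: [0.6, 0.1, -0.6]
gripper_width: 0.088
```

```bash
python3 -c "
from h import *
need([.663,-.158,.107],-160)"
```

```text
t 2.45 shift [ 0.0019  0.0071 -0.0426] rot [0.0043 0.0078 0.0116] f [ 0.6  0.1 -0.6] m [ 0.04  0.09 -0.03] w 0.088 tcp [ 0.6611 -0.1651  0.1496] [-179.62    0.34 -160.66]
```

>>> carry_out(plan=[[0.002, 0.006, -0.01, 0.003, 0.005, 0.01], [0, 0.001, -0.01, 0, 0, 0], [0, 0, -0.01, 0, 0, 0], [0, 0, -0.008, 0, 0, 0], [0, 0, 0, 0, 0, 0]])

```text
time_s: 2.87
tcp_pos: [0.6635, -0.1585, 0.1094]
eef_rot: [-179.9, 0.2, -160.1]
contact_force: [-0.3, 0.2, 0.3]
gripper_width: 0.0878
```

```bash
python3 - <<'E'
from h import *
im=r.capture("top")[:,:,::-1];b=r.capture("side")[:,:,::-1]
cv2.imwrite("pics/t2.png",np.hstack([cv2.resize(im[110:230,290:410],None,fx=3.3,fy=3.3),cv2.resize(b[90:210,200:320],None,fx=3.3,fy=3.3)]))
need([.663,-.158,.107],-160)
E
```

```text
t 2.9667 shift [-0.0012  0.0007 -0.004 ] rot [0.0016 0.0059 0.0015] f [-0.6 -0.7  0.5] m [-0.02 -0.01 -0.01] w 0.0878 tcp [ 0.6642 -0.1587  0.111 ] [-179.8     0.29 -160.08]
```

View pics/t2.png

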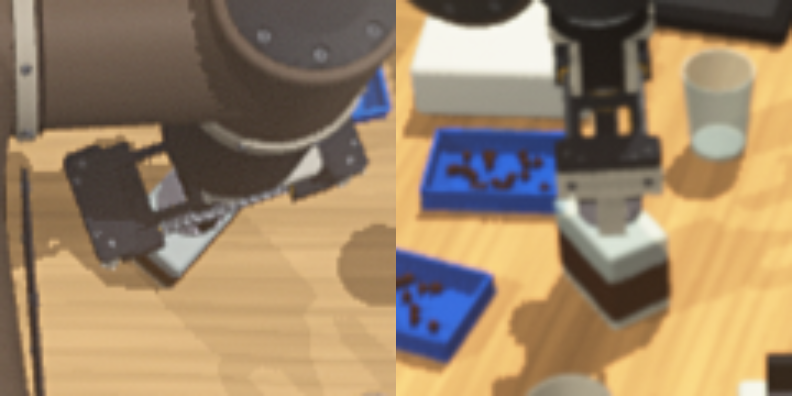

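The side view shows the fingers astride the bar, with the tips just above the lid. Now closing.

>>> carry_out(plan=[[0, 0, -0.002, 0, 0, 0], [0, 0, 0, 0, 0, 0], [0, 0, 0, 0, 0, 0], [0, 0, 0, 0, 0, 0], [0, 0, 0, 0, 0, 0], [0, 0, 0, 0, 0, 0], [0, 0, 0, 0, 0, 0], [0, 0, 0, 0, 0, 0]], fingers=1, force=12)

```text
time_s: 3.63
tcp_pos: [0.6658, -0.1588, 0.1116]
eef_rot: [-179.7, 0.5, -160.1]
contact_force: [0.4, -0.6, 0.3]
gripper_width: 0.04
```

```bash
python3 -c "
from h import *
need([.663,-.158,.107],138)"
```

```text
t 3.6333 shift [-0.0028  0.0008 -0.0046] rot [ 0.0073  0.0081 -1.0812] f [ 0.4 -0.6  0.3] m [ 0.    0.07 -0.01] w 0.04 tcp [ 0.6658 -0.1588  0.1116] [-179.69    0.51 -160.05]
```

>>> carry_out(plan=[[-0.002, 0, -0.003, -0.003, -0.008, 0], [0, 0, 0, 0, 0, 0], [0, 0, 0, 0, 0, 0], [0, 0, 0, 0, 0, 0], [0, 0, 0, 0, 0, 0], [0, 0, 0, 0, 0, 0], [0, 0, 0, 0, 0, 0]])

```text
time_s: 4.22
tcp_pos: [0.6634, -0.1587, 0.1083]
eef_rot: [-179.3, 0.9, -160.1]
contact_force: [-0.2, -1.2, -0.2]
gripper_width: 0.012
```

```bash
python3 -c "
from h import *
need([.663,-.158,.108],138)"
```

```text
t 4.2167 shift [-0.0004  0.0007 -0.0003] rot [ 0.015   0.0144 -1.0811] f [-0.2 -1.2 -0.2] m [0.16 0.11 0.03] w 0.012 tcp [ 0.6634 -0.1587  0.1083] [-179.35    0.93 -160.05]
```

Gripped: the opening is 12 mm, the bar's thickness. Next: twist clockwise gently, trimming out the 1° tilt.

>>> carry_out(plan=[[0, 0, 0, 0.007, 0.007, -0.04], [0, 0, 0, 0.007, 0.007, -0.06], [0, 0, 0, 0, 0, -0.06], [0, 0, 0, 0, 0, -0.06], [0, 0, 0, 0, 0, -0.06], [0, 0, 0, 0, 0, -0.06], [0, 0, 0, 0, 0, -0.06]])

```text
time_s: 4.8
tcp_pos: [0.6635, -0.1585, 0.1085]
eef_rot: [179.6, 0.3, 176.1]
contact_force: [-0.0, 0.3, 0.1]
gripper_width: 0.012
```

```bash
python3 - <<'E'
from h import *
b=r.capture("side")[:,:,::-1]
cv2.imwrite("pics/t3.png",cv2.resize(b[90:210,200:320],None,fx=4,fy=4))
need([.663,-.158,.108],138)
E
```

```text
t 4.85 shift [-0.0005  0.0004 -0.0006] rot [-0.0042  0.0085 -0.6611] f [-0.   0.2  0.6] m [-0.01  0.15  0.01] w 0.0119 tcp [ 0.6635 -0.1584  0.1086] [179.6    0.35 175.88]
```

View pics/t3.png

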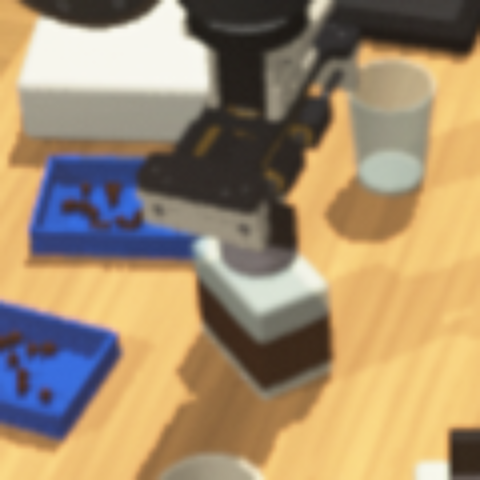

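The lid is turning (24° so far) and the jar hasn't turned; its near corner is still at about (267,188). I'll keep going.

>>> carry_out(plan=[[0, 0, 0, 0, 0.006, -0.06], [0, 0, 0, 0, 0, -0.06], [0, 0, 0, 0, 0, -0.06], [0, 0, 0, 0, 0, -0.06], [0, 0, 0, 0, 0, -0.06], [0, 0, 0, 0, 0, -0.06], [0, 0, 0, 0, 0, -0.06], [0, 0, 0, 0, 0, -0.06], [0, 0, 0, 0, 0, -0.06], [0, 0, 0, 0, 0, -0.05]])

```text
time_s: 5.68
tcp_pos: [0.6642, -0.1577, 0.1086]
eef_rot: [179.6, 0.0, 141.5]
contact_force: [0.0, 1.1, 0.4]
gripper_width: 0.0117
```

```bash
python3 - <<'E'
from h import *
b=r.capture("side")[:,:,::-1]
cv2.imwrite("pics/t4.png",cv2.resize(b[90:210,200:320],None,fx=4,fy=4))
need([.663,-.158,.108],138)
E
```

```text
t 5.7333 shift [-0.0012 -0.0004 -0.0006] rot [-0.0052  0.0046 -0.0577] f [-0.8 -0.3 -0.5] m [-0.03 -0.05 -0.01] w 0.0119 tcp [ 0.6642 -0.1576  0.1086] [1.7961e+02 1.0000e-02 1.4131e+02]
```

View pics/t4.png

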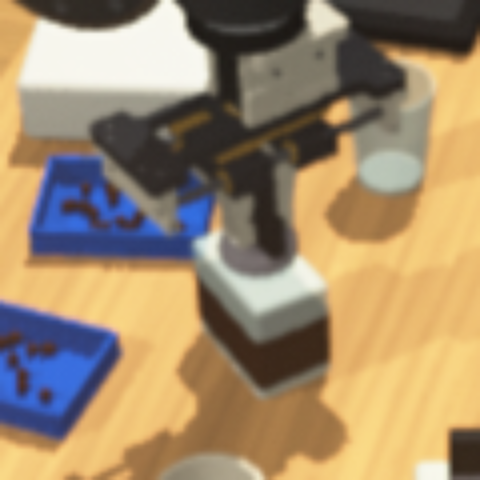

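>>> carry_out(plan=[[0, 0, 0, -0.004, 0.004, -0.03], [0, 0, 0, 0, 0, -0.03], [0, 0, 0, 0, 0, -0.01], [0, 0, 0, 0, 0, 0], [0, 0, 0, 0, 0, 0], [0, 0, 0, 0, 0, 0]])

```text
time_s: 6.23
tcp_pos: [0.6644, -0.1574, 0.1086]
eef_rot: [179.9, -0.0, 137.8]
contact_force: [-0.3, 1.1, 0.4]
gripper_width: 0.0117
```

```bash
python3 - <<'E'
from h import *
b=r.capture("side")[:,:,::-1];a=r.capture("top")[:,:,::-1]
cv2.imwrite("pics/t5.png",np.hstack([cv2.resize(b[110:210,230:310],None,fx=5,fy=5),cv2.resize(a[120:220,310:390],None,fx=5,fy=5)]))
need([.663,-.158,.108],138)
E
```

```text
t 6.3333 shift [-0.0014 -0.0006 -0.0006] rot [-0.0013  0.0005  0.0033] f [-0.1  0.3 -0.1] m [-0.05 -0.01 -0.03] w 0.0115 tcp [ 0.6644 -0.1574  0.1086] [ 1.7993e+02 -3.0000e-02  1.3781e+02]
```

View pics/t5.png

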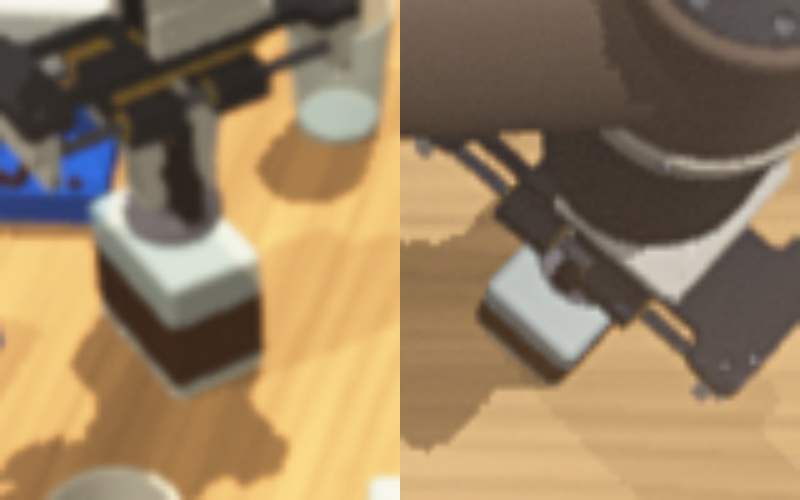

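The bar is in line with the long sides and the jar hasn't shifted. Now I'll firm up the grip and lift.

>>> carry_out(plan=[[0, 0, 0, 0, 0, 0], [0, 0, 0, 0, 0, 0], [0, 0, 0, 0, 0, 0], [0, 0, 0.003, 0, 0, 0], [0, 0, 0.003, 0, 0, 0], [0, 0, 0.003, 0, 0, 0], [0, 0, 0.004, 0, 0, 0], [0, 0, 0.006, 0, 0, 0], [0, 0, 0.006, 0, 0, 0]], force=35)

```text
time_s: 7.08
tcp_pos: [0.6617, -0.1571, 0.1318]
eef_rot: [-179.9, -0.4, 137.8]
contact_force: [-0.2, -0.0, -3.4]
gripper_width: 0.0118
```

```bash
python3 - <<'E'
from h import *
b=r.capture("side")[:,:,::-1];a=r.capture("top")[:,:,::-1]
cv2.imwrite("pics/t6.png",np.hstack([cv2.resize(b[110:210,230:310],None,fx=5,fy=5),cv2.resize(a[120:220,310:390],None,fx=5,fy=5)]))
need([.663,-.158,.28],138)
E
```

```text
t 7.1833 shift [ 0.0003 -0.0008  0.147 ] rot [-0.0023 -0.0037  0.0029] f [ 1.   0.3 -4.1] m [-0.16 -0.22 -0.03] w 0.0115 tcp [ 0.6627 -0.1572  0.133 ] [-179.96   -0.24  137.84]
```

View pics/t6.png

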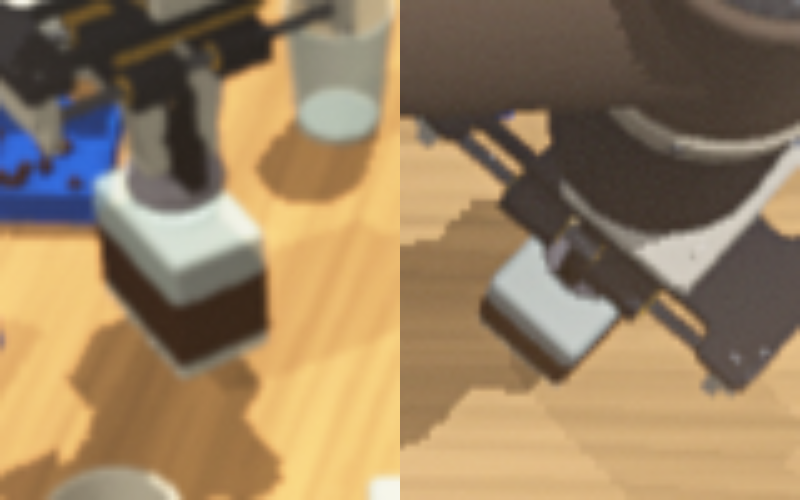

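The jar is off the table and hanging upright, at about 4 N. Lifting on.

>>> carry_out(plan=[[0, 0, 0.01, 0, 0, 0], [0, 0, 0.014, 0, 0, 0], [0, 0, 0.016, 0, 0, 0], [0, 0, 0.016, 0, 0, 0], [0, 0, 0.016, 0, 0, 0], [0, 0, 0.016, 0, 0, 0], [0, 0, 0.016, 0, 0, 0], [0, 0, 0.016, 0, 0, 0], [0, 0, 0.012, 0, 0, 0], [0, 0, 0.008, 0, 0, 0]])

```text
time_s: 8.02
tcp_pos: [0.6587, -0.157, 0.2815]
eef_rot: [-179.8, -0.5, 137.8]
contact_force: [0.6, 0.7, -4.5]
gripper_width: 0.0116
```

```bash
python3 -c "
from h import *
need([.52,.267,.27],138)"
```

```text
t 8.0167 shift [-0.1387  0.424  -0.0115] rot [-0.0032 -0.0096  0.0036] f [ 0.6  0.7 -4.5] m [-0.1  -0.16 -0.03] w 0.0116 tcp [ 0.6587 -0.157   0.2815] [-179.77   -0.53  137.79]
```

Holding yaw constant would run joint 6 near its limit, so I'll turn about +30° on the way. That also squares the jar to the tray, whose x axis is at about 167°.

>>> carry_out(plan=[[-0.004, 0.012, 0, 0, -0.004, 0.02], [-0.008, 0.024, 0, 0, -0.004, 0.035], [-0.009, 0.027, 0, 0, 0, 0.035], [-0.009, 0.027, 0, 0, 0, 0.035], [-0.009, 0.027, 0, 0, 0, 0.035], [-0.009, 0.027, 0, 0, 0, 0.035], [-0.009, 0.027, 0, 0, 0, 0.035], [-0.009, 0.027, 0, 0, 0, 0.035], [-0.009, 0.027, 0, 0, 0, 0.035], [-0.009, 0.027, 0, 0, 0, 0.035]])

```text
time_s: 8.85
tcp_pos: [0.5672, 0.1011, 0.2827]
eef_rot: [179.9, -0.2, 157.6]
contact_force: [0.6, -0.2, -3.5]
gripper_width: 0.0119
```

```bash
python3 -c "
from h import *
need([.52,.267,.27],168);print(r.get_state()['joints'].round(1))"
```

```text
t 8.85 shift [-0.0472  0.1659 -0.0127] rot [-0.0029 -0.0022  0.182 ] f [ 0.6 -0.2 -3.5] m [ 0.03 -0.08 -0.01] w 0.0119 tcp [0.5672 0.1011 0.2827] [ 1.7988e+02 -1.7000e-01  1.5757e+02]
[  29.4    9.5   -6.9   -0.2  -73.6 -141.8]
```

>>> carry_out(plan=[[-0.007, 0.026, 0, 0, 0, 0.03], [-0.007, 0.026, 0, 0, 0, 0.03], [-0.007, 0.026, 0, 0, 0, 0.03], [-0.007, 0.025, 0, 0, 0, 0.03], [-0.007, 0.023, 0, 0, 0, 0.025], [-0.006, 0.018, 0, 0, 0, 0.02], [-0.003, 0.01, 0, 0, 0, 0.01], [0, 0, 0, 0, 0, 0], [0, 0, 0, 0, 0, 0]])

```text
time_s: 9.6
tcp_pos: [0.512, 0.2685, 0.2817]
eef_rot: [179.8, -0.4, 168.9]
contact_force: [-0.0, -0.7, -4.6]
gripper_width: 0.0116
```

```bash
python3 - <<'E'
from h import *
b=r.capture("side")[:,:,::-1];a=r.capture("top")[:,:,::-1]
cv2.imwrite("pics/t7.png",np.hstack([cv2.resize(b[190:390,160:360],None,fx=2,fy=2),cv2.resize(a[120:320,100:300],None,fx=2,fy=2)]))
need([.52,.267,.15],168)
E
```

```text
t 9.7 shift [ 0.0076 -0.0008 -0.1318] rot [-0.0042 -0.0059 -0.0138] f [ 0.1 -1.  -4. ] m [-0.12 -0.07 -0.05] w 0.0119 tcp [0.5124 0.2678 0.2818] [179.83  -0.38 168.79]
```

View pics/t7.png

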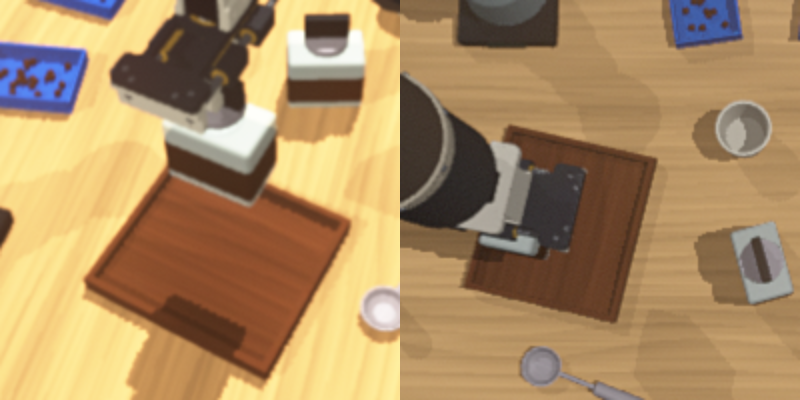

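The jar hangs upright over the tray centre. By my estimate the underside touches the floor at TCP z ≈ 0.123 (6 mm of play hanging), with the lid seated at 0.117. Lowering.

>>> carry_out(plan=[[0.003, 0, -0.012, -0.002, -0.003, -0.005], [0.003, 0, -0.016, -0.002, -0.003, -0.005], [0.002, 0, -0.016, 0, 0, 0], [0, 0, -0.016, 0, 0, 0], [0, 0, -0.016, 0, 0, 0], [0, 0, -0.016, 0, 0, 0], [0, 0, -0.016, 0, 0, 0], [0, 0, -0.012, 0, 0, 0], [0, 0, -0.008, 0, 0, 0], [0, 0, 0, 0, 0, 0]])

```text
time_s: 10.53
tcp_pos: [0.5244, 0.2574, 0.1508]
eef_rot: [179.9, 0.2, 167.4]
contact_force: [0.1, -1.1, -4.7]
gripper_width: 0.0116
```

```bash
python3 -c "
from h import *
need([.52,.267,.117],168)"
```

```text
t 10.5333 shift [-0.0044  0.0096 -0.0338] rot [-0.0011  0.0042  0.0107] f [ 0.1 -1.1 -4.7] m [-0.15  0.09 -0.01] w 0.0116 tcp [0.5244 0.2574 0.1508] [179.89   0.22 167.39]
```

>>> carry_out(plan=[[-0.002, 0.004, -0.006, 0, 0.002, 0], [-0.002, 0.004, -0.006, 0, 0.002, 0], [0, 0, -0.005, 0, 0, 0], [0, 0, -0.004, 0, 0, 0], [0, 0, -0.003, 0, 0, 0], [0, 0, -0.002, 0, 0, 0], [0, 0, 0, 0, 0, 0]])

```text
time_s: 11.12
tcp_pos: [0.5219, 0.2665, 0.1252]
eef_rot: [179.8, 0.1, 167.3]
contact_force: [-0.0, 0.1, -4.5]
gripper_width: 0.0119
```

```bash
python3 -c "
from h import *
need([.52,.267,.117],168)"
```

```text
t 11.1167 shift [-0.0019  0.0005 -0.0082] rot [-0.0034  0.0033  0.0115] f [-0.   0.1 -4.5] m [-0.13  0.03 -0.02] w 0.0119 tcp [0.5219 0.2665 0.1252] [1.7977e+02 1.4000e-01 1.6734e+02]
```

>>> carry_out(plan=[[0, 0, -0.002, -0.003, 0.003, 0], [0, 0, -0.002, 0, 0, 0], [0, 0, -0.002, 0, 0, 0], [0, 0, 0, 0, 0, 0]])

```text
time_s: 11.45
tcp_pos: [0.5221, 0.2668, 0.12]
eef_rot: [180.0, 0.0, 167.4]
contact_force: [-1.9, 0.1, -0.7]
gripper_width: 0.0117
```

```bash
python3 -c "
from h import *
need([.52,.267,.117],168)"
```

```text
t 11.45 shift [-0.0021  0.0002 -0.003 ] rot [-0.0006  0.001   0.011 ] f [-1.9  0.1 -0.7] m [-0.18  0.74 -0.04] w 0.0117 tcp [0.5221 0.2668 0.12  ] [1.7995e+02 5.0000e-02 1.6737e+02]
```

Floor contact: the force dropped from -4.5 to -0.7 N. Easing the last 3 mm down and looking.

>>> carry_out(plan=[[0, 0, -0.001, 0, 0, 0], [0, 0, -0.001, 0, 0, 0], [0, 0, -0.001, 0, 0, 0], [0, 0, 0, 0, 0, 0]], force=12)

```text
time_s: 11.78
tcp_pos: [0.5221, 0.2667, 0.1176]
eef_rot: [179.9, 0.1, 167.4]
contact_force: [-1.6, -0.4, -0.7]
gripper_width: 0.012
```

```bash
python3 - <<'E'
from h import *
b=r.capture("side")[:,:,::-1];a=r.capture("top")[:,:,::-1]
cv2.imwrite("pics/t8.png",np.hstack([cv2.resize(b[230:380,190:340],None,fx=2.6,fy=2.6),cv2.resize(a[170:320,110:260],None,fx=2.6,fy=2.6)]))
need([.52,.267,.117],168)
E
```

```text
t 11.8833 shift [-0.0021  0.0003 -0.0008] rot [-0.0009  0.0016  0.0108] f [-1.9  0.5 -0.4] m [-0.19  0.84 -0.07] w 0.0117 tcp [0.5221 0.2667 0.1178] [1.7993e+02 8.0000e-02 1.6738e+02]
```

View pics/t8.png

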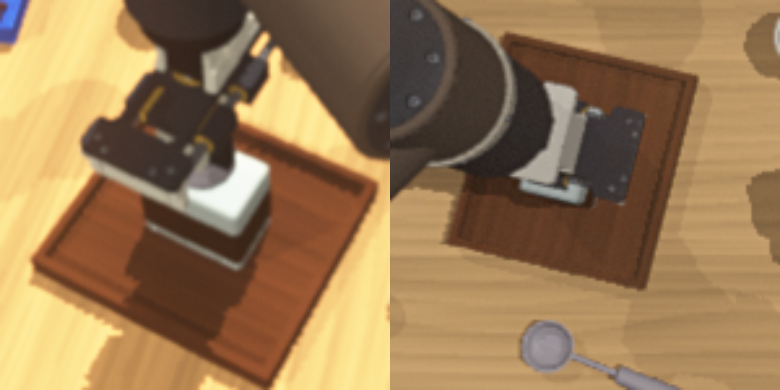

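The jar stands upright on the tray floor, clear of the walls, and the weight is off. Releasing.

>>> carry_out(plan=[[0, 0, 0, 0, 0, 0], [0, 0, 0, 0, 0, 0], [0, 0, 0, 0, 0, 0], [0, 0, 0, 0, 0, 0], [0, 0, 0, 0, 0, 0], [0, 0, 0, 0, 0, 0], [0, 0, 0, 0, 0, 0], [0, 0, 0, 0, 0, 0]], fingers=-1)

```text
time_s: 12.55
tcp_pos: [0.5251, 0.2685, 0.1198]
eef_rot: [179.7, 0.4, 167.4]
contact_force: [0.2, -0.6, -0.8]
gripper_width: 0.0595
```

```bash
python3 -c "
from h import *
need([.52,.267,.117],168)"
```

```text
t 12.55 shift [-0.0051 -0.0015 -0.0028] rot [-0.0046  0.0075  0.0098] f [ 0.2 -0.6 -0.8] m [-0.04 -0.02 -0.04] w 0.0595 tcp [0.5251 0.2685 0.1198] [179.65   0.37 167.44]
```

Released; the fingers are clear. Backing straight up, then away.

>>> carry_out(plan=[[-0.004, 0, 0.01, 0, 0, 0], [0, 0, 0.015, 0, 0, 0], [0, 0, 0.02, 0, 0, 0], [0, 0, 0.02, 0, 0, 0], [0, 0, 0.025, 0, 0, 0], [0, 0, 0.025, 0, 0, 0], [0, 0, 0.025, 0, 0, 0], [0, 0, 0.025, 0, 0, 0]])

```text
time_s: 13.22
tcp_pos: [0.5152, 0.2649, 0.2901]
eef_rot: [-179.8, -0.0, 167.4]
contact_force: [-0.2, 0.7, 1.1]
gripper_width: 0.0876
```

>>> carry_out(plan=[[0.03, -0.025, 0.005, 0, 0, 0], [0.03, -0.025, 0.005, 0, 0, 0], [0.03, -0.03, 0, 0, 0, 0], [0.03, -0.03, 0, 0, 0, 0], [0.02, -0.035, 0, 0, 0, 0], [0.02, -0.035, 0, 0, 0, 0], [0.0, -0.035, 0, 0, 0, 0], [0, -0.035, 0, 0, 0, 0], [0, -0.035, 0, 0, 0, 0], [0, -0.02, 0, 0, 0, 0], [0, 0, 0, 0, 0, 0]])

```text
time_s: 14.13
tcp_pos: [0.6777, -0.05, 0.3186]
eef_rot: [179.5, 0.7, 167.9]
contact_force: [-0.9, 1.3, -0.6]
gripper_width: 0.0876
```

```bash
python3 - <<'E'
from h import *
b=r.capture("side")[:,:,::-1];a=r.capture("top")[:,:,::-1]
cv2.imwrite("pics/t9.png",np.hstack([cv2.resize(b[190:390,180:380],None,fx=2,fy=2),cv2.resize(a[120:320,110:310],None,fx=2,fy=2)]))
cv2.imwrite("pics/side9.png",b);cv2.imwrite("pics/top9.png",a)
need([.52,.267,.117],168)
E
```

```text
t 14.2333 shift [-0.158   0.3143 -0.2017] rot [-0.007   0.0153 -0.0004] f [-0.1  0.  -0.7] m [ 0.    0.05 -0.01] w 0.0877 tcp [ 0.678  -0.0473  0.3187] [179.43   0.77 168.02]
```

View pics/t9.png

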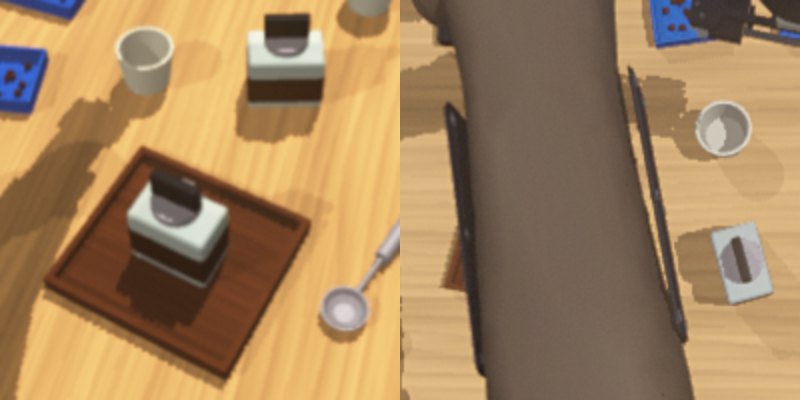

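The jar stands upright in the tray with its bar in line. The shut jar is unmoved. I'll check this with a model overlay in the side view.

```bash
python3 - <<'E'
from h import *
b=cv2.imread("pics/side9.png");S=5;x0,y0=225,260
im=cv2.resize(b[y0:y0+90,x0:x0+90],None,fx=S,fy=S,interpolation=cv2.INTER_CUBIC);raw=im.copy()
def box(c,yaw,l,w,z0,z1,col):
    t=np.radians(yaw);R=np.array([[np.cos(t),-np.sin(t)],[np.sin(t),np.cos(t)]])
    q=np.array([[l,w],[-l,w],[-l,-w],[l,-w]])/2@R.T+c
    for z in(z0,z1):
        p=proj("side",np.c_[q,np.full(4,z)]);p=((p-[x0,y0]+.5)*S).astype(int)
        cv2.polylines(im,[p.reshape(-1,1,2)],True,col,1)
c=np.array([.522,.267])
box(c,167.4,.092,.058,.008,.090,(0,255,0));box(c,167.4,.054,.012,.110,.142,(0,0,255))
cv2.imwrite("pics/ov.png",cv2.resize(np.hstack([im,raw]),(800,400)))
a=cv2.imread("pics/top9.png");a0=cv2.imread("pics/top0.png")
print(cv2.phaseCorrelate(a0[222:282,262:300,1].astype(np.float32),a[222:282,262:300,1].astype(np.float32)))
E
```

```text
((0.08797371949442478, 0.09983734311517622), 0.931264801522096)
```

View pics/ov.png

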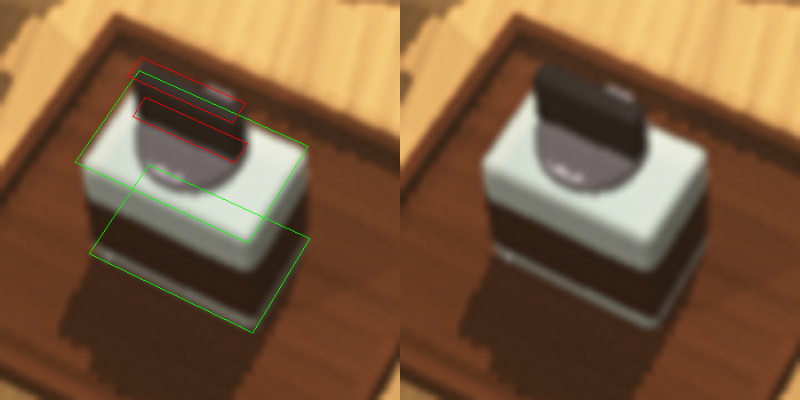

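```bash
python3 -c "
from h import *
print(r.close_job())"
```

```text
the job is handed in; nothing more can be done
None
```

I twisted the loose jar's lid about 62° clockwise where the jar stood. I then lifted the jar by its bar, set it down in the tray and released it. I handed the job in at about 14 s of the 42 s allowed; no verdict was reported.

Last checks:
- **Loose jar:** a model overlay in the side view shows it upright on the tray floor near the centre, with its bar in line with the long sides to within a few degrees. The weight was off the gripper before I opened it.
- **Tight-lid jar:** the top view shows it moved by about 0.1 px, so effectively not at all.
- **Robot:** the arm is clear, with contact force at noise level.

- **Weak point in the checks:** the arm covered the tray in the last top view, so the final jar pose rests on the side camera and the robot's own readings.
- **Unexplained reading:** at set-down there was about 2 N sideways and 0.8 N m of moment on the tool. It went away on release.

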